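Press a fuel injector home and fit its retaining clip

ROBOT

A 7-joint arm with a two-finger parallel gripper is mounted at the origin on the work surface. World frame = base frame: x ahead of the robot, y to its left, z up, the work surface at z = 0. Lengths are in m, angles in rad, forces in N, time in s.
With the tool pointing down it reaches from about 0.425 to 0.875 m from the base axis. Payload 8.4 kg.
Tool frame: the origin (TCP) lies where the fingers leave the gripper's body, on its centre line; the fingertips stand 70 mm ahead of it and the grasp point (between the pads) lies 51 mm ahead of it (env.grip_depth is the distance from the TCP to the grasp point, in m); z points along the fingers, y is the line along which they close (so a half turn about z gives the same grasp; the last joint's range is limited). The gripper opens to 87 mm and grips with 3 to 60 N. Pads are 19 mm wide; open, the fingers measure 117 mm over their backs; the gripper's body (75 mm by 190 mm) begins 51 mm behind the grasp point.
Start: joints at [-1.224, 0.333, 0.04, 1.465, -0.013, 1.343, -0.059], TCP at [0.28, 0.586, 0.292] pointing down, gripper open.
Joint ranges: [-2.58, 2.58], [-0.38, 2.09], [-1.3, 1.39], [0.25, 2.4], [-1.5, 4.64], [0.08, 2.09], [-2.65, 2.65]. Speed limits (rad/s): [2.22, 2.22, 2.79, 2.79, 3.14, 3.14, 3.14].

INTERFACE

Orientations are given as a unit quaternion [w, x, y, z].
In Python, from bench import env gives the robot as it stands. The module is installed in compiled form; this text tells all that it offers.
- The arm moves only by the tool move_arm, never from a script. Its arguments are lists of equal length, an entry for each row: "jaw": the gripper command: -1 is shut, 1 is fully open, values between are in proportion; "offset": the shift along the tool's x, y, z in cm, a list of three; "twist": the turn, a rotation vector about the tool's x, y, z in rad, a list of three. In form: {"jaw": [jaw, ...], "offset": [[x, y, z], ...], "twist": [[rx, ry, rz], ...]}. A call has 1 to 10 rows; each row is the pose to reach, as a shift and turn from the pose commanded when the call began, along the tool's axes at that moment; what a row does not reach only later rows make up. A row lasts 1/8 s, in which the tool goes at most 62.5 mm and 10.7 degrees, less where a joint would pass 70% of its speed; a pose out of reach is approached as far as the arm can. A call with a gripper value outside its range is refused whole. The fingers move at their own pace and stop on an object; "squeeze" is the grip in N (left out, the last holds). Time passes only in rows, so rows that repeat a pose let the fingers close. It gives the time, the measured TCP pose, the force, the opening and the grip force at its end, in the units of the state.
- env.sense(): the state, without advancing time (a new reading comes with each control period).
- env.capture(name): name is "scene" or "top"; returns a dict with "pixels" (420x560x3 uint8, red, green, blue), "fx", "fy", "cx", "cy" (pixels), "dist_coeffs" ([k1, k2, p1, p2, k3] as OpenCV has them; the pictures are not rectified), "R" (3x3) and "t" (3): a world point X has camera coordinates R X + t. Camera axes: x right, y down, z forward; pixel columns grow to the right and rows downward; lengths in m; the calibration is good to about 2 mm. A picture is of the moment at which its call begins. There is no depth.
- env.close_job(): hands the job in; it is judged then, once.
The state is a dict: "t": time; "joint_pos": joint angles; "joint_velocities": joint speeds; "joint_efforts": joint torques, N m; "tool_pos": TCP position; "tcp_rot": TCP orientation; "contact_force": force on the tool from outside, world axes, zero at the start; "moment": the same for the moment, N m; "finger_gap": finger opening in m; "grip_force": force on a finger pad.
Only numpy, scipy, OpenCV 4.12 (cv2) and the standard library are available. Lean on these libraries where they do the work, as an engineer would, in place of code of your own. Each camera call takes 0.05 s, during which the arm holds its last target. There are 200 camera calls.

TASK

One injector on the fuel rail still stands proud in its cup and has no clip. Press it gently down until it is fully home, then take the loose clip that fits it (the smaller of the two lying on the bench) by its thumb tab and push it sideways onto the injector from the side away from the plug connector, upper fork in the injector's groove and lower fork under the cup's lip, until it snaps round the neck and is fully seated like its neighbours, without ever forcing it. Let go of it and leave everything else on the bench as it is.

Things in the scene. Friction and masses are not known exactly. Their poses are not given: they have to be found in the camera images.
- rail: Aluminium fuel rail, fixed, lying cups-up in a cradle 75 mm wide (x), under 47 mm high. Origin on the bench under the axis of the unclipped injector's cup, z up. From there the 25 mm tube (axis z 30) runs to -y; two neighbours, injectors home and clipped, stand at y -95 and -190, their clip tabs reaching x -42. The clip goes on along +x; plug connectors point to +x.
- cup_lip (a point): Centre of the top face of the unclipped injector's cup lip, 63 mm above the bench. The lip is a ring of 30 mm diameter, 3 mm thick; below it the cup is 20 mm in diameter down to the tube. Axes as the rail's.
- injector: Injector, nozzle up, slides only vertically, O-ring drag about 15 N. Origin on its axis at the groove's floor = top of its 24 mm dia, 3 mm thick flange; starts 4 to 6 mm high. Home: flange on the lip, hard stop, origin 66 mm above the bench. Neck in groove 12 mm dia, z 0 to 4; body 24 mm dia, z 4 to 34; white cap above. Plug connector at x 10 to 32, z 10 to 35. Axes as the rail's.
- injector_cap (a point): Centre of the flat top (18 mm diameter) of the white protective cap over the injector's nozzle, 46 mm above injector's origin; made to be pressed on. 112 mm above the bench when home, 116 to 118 at the start.
- clip: The clip: spring steel, 60 g, two forks one above the other, mouth to +x; lies flat. Origin on its underside, on the axis of the injector it will hold. Lower fork z 0 to 2.5, 34 mm wide, 24 inside, prongs to x 5. Upper fork z 10 to 12.5: two sprung arms to x 11, mouth 19 mm narrowing to 9. From x -8 they part round the neck at 10 to 20 N, snap over at x -3; hard stop at x 0.4.
- clip_tab (a point): Middle of the clip's thumb tab, 34 mm behind its origin (-x), 10 mm above its underside: an open channel with two upright cheeks, 20 mm wide over them (y), 20 mm high, 16 mm long (x). Axes as the clip's. Seated, the clip's origin is 8.5 to 10 mm below the injector's: 1.5 mm of vertical play, set by flange (below the upper fork) and lip (above the lower).
- wide_clip: Bystander: clip of the same shape for a larger injector, 48 mm wide and 63 mm long; its upper fork is too wide to hold on this neck. Origin and axes as the clip's. May lie in either of the two places.
- pick: Bystander: screwdriver lying on the bench, 170 mm long, handle to its -x.
- lube: Bystander: white plastic bottle of assembly lubricant, 44 mm in diameter, 100 mm tall, upright; origin under its centre.
- oring_cup: Bystander: small steel bowl, 64 mm in diameter, 35 mm high; origin under its centre.

How it is judged:
By the outcome, as a careful person would: the job done as asked, in the order asked, and still so for the second after the job is handed in, with the robot touching nothing.
It also fails if it takes over 67 s, if anything falls off the work surface, if the arm or the gripper's body presses on something with over 40 N, if the wrist force passes 120 N, or if a joint passes its speed limit or range.

## Working session

There is one attempt and no reset: what is moved stays moved. The work goes in short steps, Python scripts to look and compute and a tool call to move; the robot and the scene stay as the last step left them, time stands still between calls to the robot, and variables do not carry over. Pictures are saved under pics/ and viewed, at most 10 in all, crops included, and the job is handed in when it is done.

Besides the shell and the picture viewer there is one more tool, called as a command line: name --argument value ..., lists and objects as JSON in quotes. move_arm: Moves the arm, as the interface text tells. Its arguments: {"type":"object","properties":{"jaw":{"type":"array"},"offset":{"type":"array"},"twist":{"type":"array"},"squeeze":{"type":"number"}},"required":["jaw","offset","twist"]}

```bash
mkdir -p pics
cat > h.py <<'E'
import numpy as np, cv2
from bench import env
def snap(n,f):
    c=env.capture(n); cv2.imwrite(f,c["pixels"][:,:,::-1]); 
    np.savez(f.replace('.png','.npz'),**c); return c
def K(c): return np.array([[c["fx"],0,c["cx"]],[0,c["fy"],c["cy"]],[0,0,1.]])
def ray(c,uv):
    p=cv2.undistortPoints(np.array([[uv]],float),K(c),np.array(c["dist_coeffs"],float)).ravel()
    R=np.array(c["R"]);t=np.array(c["t"]); return -R.T@t, R.T@np.array([p[0],p[1],1])
def onz(c,uv,z):
    o,d=ray(c,uv); return o+d*(z-o[2])/d[2]
def tri(c1,u1,c2,u2):
    o1,d1=ray(c1,u1);o2,d2=ray(c2,u2)
    s=np.linalg.lstsq(np.array([d1,-d2]).T,o2-o1,rcond=None)[0]
    a,b=o1+s[0]*d1,o2+s[1]*d2; return (a+b)/2,np.linalg.norm(a-b)
def proj(c,X):
    R=np.array(c["R"]);return cv2.projectPoints(np.array(X,float).reshape(-1,3),cv2.Rodrigues(R)[0],np.array(c["t"],float),K(c),np.array(c["dist_coeffs"],float))[0].reshape(-1,2)
E
python3 - <<'E'
from h import *
for n in("scene","top"):
    c=snap(n,f"pics/{n}0.png"); R=np.array(c["R"]); print(n,-R.T@c["t"],R[2],c["fx"])
s=env.sense(); print(s["tool_pos"],s["tcp_rot"],s["finger_gap"],s["contact_force"],s["t"],env.grip_depth)
E
```

```text
scene [1.02726275 0.14924303 0.65920984] [-0.60314805 -0.16741341 -0.77986228] 391.83967535183456
top [0.48653153 0.03949027 0.79935917] [ 0.16751657 -0.01413254 -0.98576796] 397.14264893267153
[0.28015498 0.58620138 0.29147646] [-1.03033392e-04  2.21057112e-01  9.75260622e-01 -6.79082207e-04] 0.08687019489389328 [-0.57701106  0.11083853 -0.10269878] 0.1 0.051
```

View pics/scene0.png

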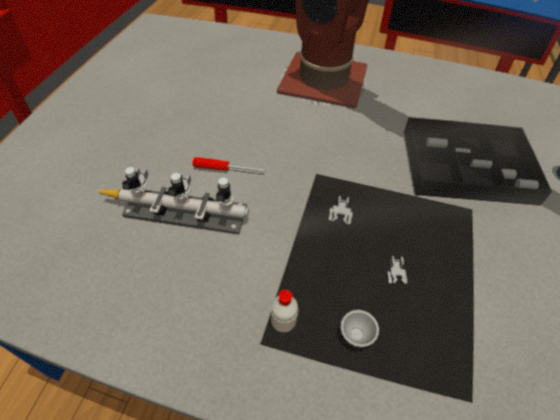

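View pics/top0.png

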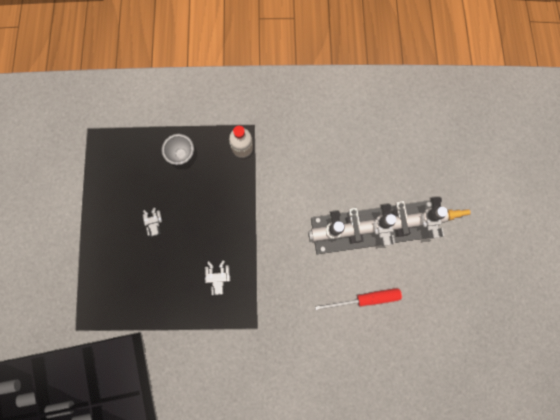

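Scene picture: rail at left with the unclipped injector (scene ≈223,190; top ≈337,228). The clips lie on the dark mat: the smaller at top (152,221), the wide one at top (217,278). Both mouths point away from the robot. I'll enlarge both views.

Run:
```python
from h import *
def load(n): return dict(np.load(f"pics/{n}0.npz"))
T=load("top");S=load("scene")
def crop(c,x,y,w,h,k): return cv2.resize(c["pixels"][y:y+h,x:x+w,::-1],None,fx=k,fy=k,interpolation=cv2.INTER_CUBIC)
a=crop(T,300,190,130,75,6); b=crop(T,130,200,50,50,6);
d=crop(S,120,160,130,75,6)
# guess: scene view of small clip
e=crop(S,375,245,50,50,6); 
def row(*i):
    o=np.zeros((300,800,3),np.uint8);x=0
    for j in i: o[:min(300,j.shape[0]),x:x+j.shape[1]]=j[:300,:800-x];x+=j.shape[1]
    return o
# clips row; top injector, scene injector
cv2.imwrite("pics/cr1.png",np.vstack([row(b,e),row(crop(T,305,205,65,50,6),crop(S,190,165,65,50,6))]))
for c,uv in((T,(152,221)),(S,(397,270)),(T,(217,278)),(S,(341,209))): print(onz(c,uv,0.01))
print(tri(T,(337,228),S,(223,183)))
```

```text
[0.60426205 0.27316092 0.01      ]
[0.60239132 0.27290429 0.01      ]
[0.48886845 0.14178848 0.01      ]
[0.48658181 0.14096585 0.01      ]
(array([ 0.57174072, -0.08318634,  0.10750164]), np.float64(0.003314691744743979))
```

View pics/cr1.png

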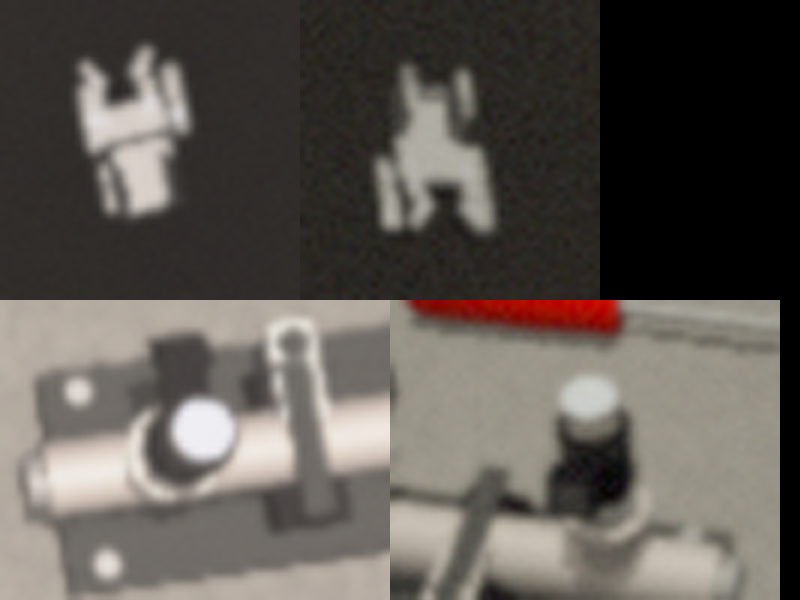

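Crops show the cap top at top (338.8,226.3) and scene (222.9,180.1). On the clip, the fork tips in top are near (144,209) and (154.5,207.5), with the tab rear near (153,235). Next I'll get the poses and the rail yaw.

Run:
```python
from h import *
from scipy.spatial.transform import Rotation as Ro
def load(n): return dict(np.load(f"pics/{n}0.npz"))
T=load("top");S=load("scene")
def caps(c,roi):
    x,y,w,h=roi; p=c["pixels"][y:y+h,x:x+w].astype(int)
    # bluish white
    m=((p.min(2)>185)&(p[:,:,2]-p[:,:,0]>-6)).astype(np.uint8)
    n,l,st,ce=cv2.connectedComponentsWithStats(m)
    return [(st[i,4],ce[i]+[x,y]) for i in range(1,n) if st[i,4]>15]
t=caps(T,(300,190,160,75)); s=caps(S,(110,155,140,75))
for k,v in t: print("T",k,v.round(1),onz(T,v,.112).round(4),onz(T,v,.117).round(4))
for k,v in s: print("S",k,v.round(1),onz(S,v,.112).round(4),onz(S,v,.117).round(4))
print("cap tri",tri(T,(338.75,226.25),S,(222.9,180.1)))
f=lambda ox,oy,X,Y:(ox+X/6-.42,oy+Y/6-.42)
tip=onz(T,f(130,200,116,55),.0125); tab=onz(T,f(130,200,141,212),.01)
print("clip top",tip,tab,np.linalg.norm(tip-tab),np.degrees(np.arctan2(*(tip-tab)[1::-1])))
# scene: cheeks' back top ends and lower prong tips
for nm,X,Y,z in(("cheekL",107,66,.02),("cheekR",163,70,.02),("lowL",90,230,.0025),("lowR",185,232,.0025)):
    print(nm,onz(S,f(375,245,X,Y),z).round(4))
for nm,X,Y,z in(("lowR front",175,65,.0025),("lowR back",187,130,.0025)): print(nm,onz(T,f(130,200,X,Y),z).round(4))
for nm,c in(("clipT",T),("clipS",S)):
    x,y=(130,200) if c is T else (375,245)
    g=cv2.cvtColor(c["pixels"][y:y+50,x:x+50],cv2.COLOR_RGB2GRAY); m=(g>110).astype(np.uint8)
    q=np.argwhere(m)[:,::-1].mean(0)+[x,y]; print(nm,m.sum(),q,onz(c,q,.01).round(4))
    pts=np.argwhere(m)[:,::-1].astype(float)+[x,y]; w=np.array([onz(c,p,.01)[:2] for p in pts])
    _,_,V=np.linalg.svd(w-w.mean(0)); d=V[0]*np.sign(V[0][0]); pr=(w-w.mean(0))@d
    print("  axis deg",np.degrees(np.arctan2(d[1],d[0])),pr.min(),pr.max())
print(Ro.from_quat(np.roll(env.sense()["tcp_rot"],-1)).as_matrix().round(3))
```

```text
T 70 [442.  211.1] [ 0.5973 -0.2711  0.112 ] [ 0.5965 -0.2689  0.117 ]
T 73 [390.8 218.9] [ 0.585 -0.177  0.112] [ 0.5843 -0.1755  0.117 ]
T 76 [338.5 226.1] [ 0.5741 -0.0836  0.112 ] [ 0.5735 -0.0827  0.117 ]
S 27 [129.1 170. ] [ 0.5977 -0.2726  0.112 ] [ 0.6016 -0.2688  0.117 ]
S 32 [175.1 175.9] [ 0.5857 -0.1781  0.112 ] [ 0.5897 -0.1751  0.117 ]
S 36 [222.4 180.6] [ 0.5702 -0.0863  0.112 ] [ 0.5744 -0.0841  0.117 ]
cap tri (array([ 0.57315922, -0.08331827,  0.11734751]), np.float64(0.0005831246386255535))
clip top [0.62898462 0.27947424 0.0125    ] [0.57607982 0.27014905 0.01      ] 0.053778496424156975 9.996481051374762
cheekL [0.5792 0.2589 0.02  ]
cheekR [0.5755 0.2768 0.02  ]
lowL [0.6298 0.2636 0.0025]
lowR [0.622  0.2931 0.0025]
lowR front [0.627  0.2622 0.0025]
lowR back [0.6046 0.2575 0.0025]
clipT 321 [151.81619938 221.59813084] [0.6031 0.2735 0.01  ]
  axis deg 4.3221772549166415 -0.02734485407545416 0.027532552846411297
clipS 260 [396.78461538 271.29230769] [0.6054 0.2728 0.01  ]
  axis deg 0.6894481464428477 -0.03512054999891247 0.027407606324788655
[[-0.902  0.431 -0.001]
 [ 0.431  0.902 -0.001]
 [-0.    -0.001 -1.   ]]
```

move_arm --jaw '[-1,-1,-1,-1,-1,-1,-1,-1,-1,-1]' --offset '[[-55.4,-47.7,7.0],[-55.4,-47.7,7.0],[-55.4,-47.7,7.0],[-55.4,-47.7,7.0],[-55.4,-47.7,7.0],[-55.4,-47.7,7.0],[-55.4,-47.7,7.0],[-55.4,-47.7,7.0],[-55.4,-47.7,7.0],[-55.4,-47.7,7.0]]' --twist '[[0,0,-0.569],[0,0,-0.569],[0,0,-0.569],[0,0,-0.569],[0,0,-0.569],[0,0,-0.569],[0,0,-0.569],[0,0,-0.569],[0,0,-0.569],[0,0,-0.569]]' --squeeze 10

```text
t: 1.35
tool_pos: [0.5304, 0.0163, 0.2326]
tcp_rot: [0.0, -0.062, 0.998, 0.0]
contact_force: [1.4, 1.6, 0.3]
finger_gap: 0.0015
grip_force: 0.0
```

move_arm --jaw '[-1,-1,-1,-1,-1]' --offset '[[-3.1,-10.4,1.8],[-3.1,-10.4,1.8],[-3.1,-10.4,1.8],[-3.1,-10.4,1.8],[-3.1,-10.4,1.8]]' --twist '[[0,0,0],[0,0,0],[0,0,0],[0,0,0],[0,0,0]]'

```text
t: 1.98
tool_pos: [0.5735, -0.0798, 0.2149]
tcp_rot: [0.0, -0.063, 0.998, 0.0]
contact_force: [0.5, 0.8, -1.1]
finger_gap: 0.0004
grip_force: 0.0
```

Run:
```python
from h import *
s=env.sense(); print(s["tool_pos"],s["tcp_rot"],s["contact_force"])
a=snap("top","pics/t1.png");b=snap("scene","pics/s1.png")
def crop(c,x,y): return cv2.resize(c["pixels"][y:y+100,x:x+65,::-1],None,fx=6,fy=6,interpolation=cv2.INTER_CUBIC)
p=proj(a,[s["tool_pos"][0],s["tool_pos"][1],.145])[0];q=proj(b,[s["tool_pos"][0],s["tool_pos"][1],.145])[0];print(p,q)
cv2.imwrite("pics/cr2.png",np.hstack([crop(a,305,165),crop(b,190,110)]))
```

```text
[ 0.57351925 -0.07976719  0.21488662] [ 1.01832883e-05 -6.25822767e-02  9.98039749e-01  3.43997535e-04] [ 0.48917164  0.81821359 -1.06152111]
[339.65423396 223.88235293] [223.41520592 170.36899302]
```

View pics/cr2.png

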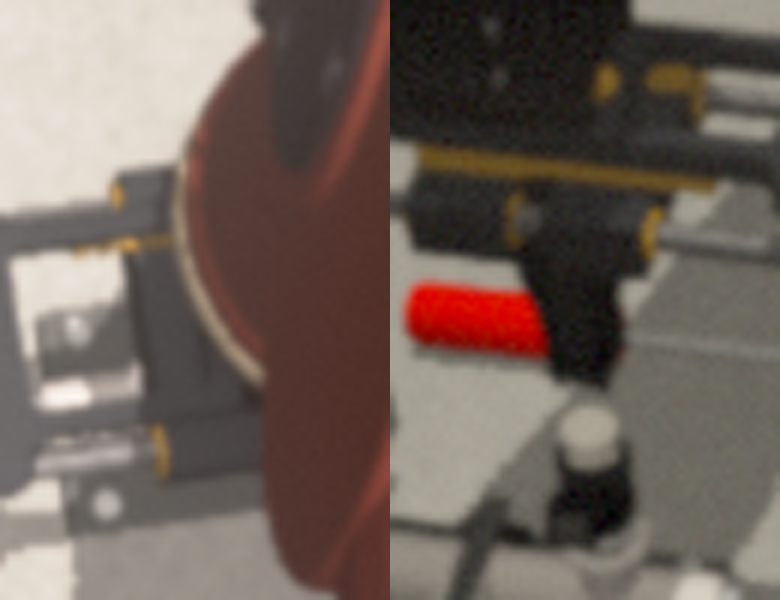

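Scene crop: the closed fingertips, at about (222,172), are right above the white cap at about (223,180). Now pressing down gently.

move_arm --jaw '[-1,-1,-1,-1,-1,-1,-1,-1]' --offset '[[0,-0.36,1.0],[0,-0.36,2.3],[0,-0.36,2.6],[0,-0.36,2.7],[0,-0.36,2.8],[0,-0.36,2.9],[0,-0.36,3.0],[0,-0.36,3.0]]' --twist '[[0,0,0],[0,0,0],[0,0,0],[0,0,0],[0,0,0],[0,0,0],[0,0,0],[0,0,0]]'

```text
t: 3.08
tool_pos: [0.5744, -0.085, 0.1863]
tcp_rot: [0.001, -0.061, 0.998, 0.0]
contact_force: [-5.1, 0.4, 12.4]
finger_gap: 0.0001
grip_force: 5.8
```

move_arm --jaw '[-1,-1]' --offset '[[0,0,0.1],[0,0,0.1]]' --twist '[[0,0,0],[0,0,0]]'

```text
t: 3.32
tool_pos: [0.5744, -0.085, 0.1855]
tcp_rot: [0.001, -0.061, 0.998, 0.0]
contact_force: [-6.0, 0.7, 11.7]
finger_gap: 0.0004
grip_force: 6.4
```

move_arm --jaw '[-1,-1,-1,-1]' --offset '[[0,0,0.1],[0,0,0.2],[0,0,0.25],[0,0,0.25]]' --twist '[[0,0,0],[0,0,0],[0,0,0],[0,0,0]]'

```text
t: 3.82
tool_pos: [0.5743, -0.085, 0.183]
tcp_rot: [0.001, -0.061, 0.998, 0.0]
contact_force: [-6.3, 1.1, 13.2]
finger_gap: 0.0009
grip_force: 6.7
```

move_arm --jaw '[-1,-1]' --offset '[[0,0,0.05],[0,0,0.05]]' --twist '[[0,0,0],[0,0,0]]'

```text
t: 4.08
tool_pos: [0.5744, -0.085, 0.1825]
tcp_rot: [0.001, -0.061, 0.998, 0.0]
contact_force: [-5.8, 0.7, 13.2]
finger_gap: 0.0005
grip_force: 6.8
```

move_arm --jaw '[-1,-1]' --offset '[[0,0,0.05],[0,0,0.05]]' --twist '[[0,0,0],[0,0,0]]'

```text
t: 4.32
tool_pos: [0.5744, -0.085, 0.1821]
tcp_rot: [0.001, -0.061, 0.998, 0.0]
contact_force: [-5.8, -0.2, 14.2]
finger_gap: 0.0008
grip_force: 7.3
```

move_arm --jaw '[-1,-1]' --offset '[[0,0,0.05],[0,0,0.05]]' --twist '[[0,0,0],[0,0,0]]'

```text
t: 4.58
tool_pos: [0.5744, -0.085, 0.1821]
tcp_rot: [0.001, -0.061, 0.998, 0.0]
contact_force: [-7.0, 1.0, 19.0]
finger_gap: 0.0006
grip_force: 9.4
```

move_arm --jaw '[-1,-1]' --offset '[[0,0,0.03],[0,0,0.03]]' --twist '[[0,0,0],[0,0,0]]'

```text
t: 4.82
tool_pos: [0.5745, -0.085, 0.182]
tcp_rot: [0.001, -0.061, 0.998, 0.0]
contact_force: [-8.5, 2.0, 20.8]
finger_gap: 0.0006
grip_force: 10.7
```

The injector stopped at TCP z 0.182, which puts the cap at 112 mm with the force rising to about 20 N, so it is home. I'll retreat and go to the small clip's tab.

move_arm --jaw '[-1,-1,0,0,0,0,0,0,0,0]' --offset '[[0,0,-2],[0,0,-4],[-5.4,35.1,-4],[-5.4,35.1,-4],[-5.4,35.1,-4],[-5.4,35.1,-4],[-5.4,35.1,-4],[-5.4,35.1,-4],[-5.4,35.1,-4],[-5.4,35.1,-4]]' --twist '[[0,0,0],[0,0,0],[0,0,-0.085],[0,0,-0.085],[0,0,-0.085],[0,0,-0.085],[0,0,-0.085],[0,0,-0.085],[0,0,-0.085],[0,0,-0.085]]'

```text
t: 6.08
tool_pos: [0.5848, 0.2693, 0.2195]
tcp_rot: [0.0, -0.104, 0.995, -0.0]
contact_force: [0.3, -0.8, -0.2]
finger_gap: 0.0434
grip_force: 0.0
```

move_arm --jaw '[0,0,0,0,0]' --offset '[[0,0,4],[0,0,8],[0,0,12],[0,0,12],[0,0,12]]' --twist '[[0,0,0],[0,0,0],[0,0,0],[0,0,0],[0,0,0]]'

```text
t: 6.7
tool_pos: [0.5856, 0.2694, 0.1013]
tcp_rot: [0.001, -0.103, 0.995, 0.0]
contact_force: [0.4, 0.1, 0.9]
finger_gap: 0.0434
grip_force: 0.0
```

Run:
```python
from h import *
s=env.sense(); print(s["tool_pos"],s["tcp_rot"])
b=snap("scene","pics/s2.png")
p=b["pixels"][200:300,345:445,::-1]
cv2.imwrite("pics/cr3.png",cv2.resize(np.clip(p.astype(int)*2,0,255).astype(np.uint8),None,fx=6,fy=6,interpolation=cv2.INTER_CUBIC))
```

```text
[0.58563812 0.26938194 0.1013439 ] [ 9.01726181e-04 -1.03166943e-01  9.94663631e-01  1.74326240e-04]
```

View pics/cr3.png

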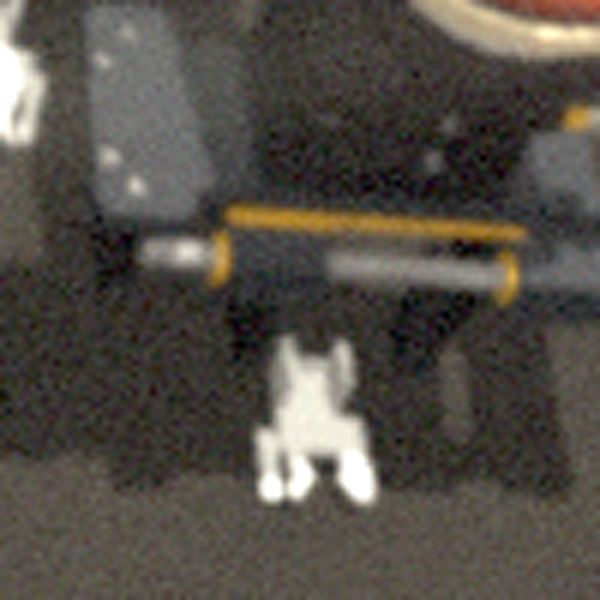

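The fingers straddle the tab (cheeks at crop 285..350, fingers at 240 and 410). Descend and grip.

move_arm --jaw '[0,0,0,-1,-1,-1,-1,-1,-1]' --offset '[[0,0,1.5],[0,0,2.9],[0,0,2.9],[0,0,2.9],[0,0,2.9],[0,0,2.9],[0,0,2.9],[0,0,2.9],[0,0,2.9]]' --twist '[[0,0,0],[0,0,0],[0,0,0],[0,0,0],[0,0,0],[0,0,0],[0,0,0],[0,0,0],[0,0,0]]' --squeeze 40

```text
t: 7.88
tool_pos: [0.5844, 0.2701, 0.0703]
tcp_rot: [-0.0, -0.104, 0.995, -0.0]
contact_force: [0.6, 0.8, -0.6]
finger_gap: 0.0197
grip_force: 40.3
```

move_arm --jaw '[-1,-1,-1,-1,-1,-1,-1,-1,-1,-1]' --offset '[[0,0,-2],[0,0,-5],[0,0,-8],[4,-8,-8],[8,-16,-8],[12,-24,-8],[16.2,-33.7,-8],[16.2,-33.7,-8],[16.2,-33.7,-8],[16.2,-33.7,-8]]' --twist '[[0,0,0],[0,0,0],[0,0,0],[0,0,0.03],[0,0,0.06],[0,0,0.0845],[0,0,0.0845],[0,0,0.0845],[0,0,0.0845],[0,0,0.0845]]'

```text
t: 9.12
tool_pos: [0.4943, -0.0983, 0.1519]
tcp_rot: [0.0, -0.058, 0.998, -0.0]
contact_force: [0.6, 1.0, -0.6]
finger_gap: 0.0199
grip_force: 40.0
```

move_arm --jaw '[-1,-1,-1]' --offset '[[0,0,0],[0,0,0],[0,0,0]]' --twist '[[0,0,0],[0,0,0],[0,0,0]]'

```text
t: 9.5
tool_pos: [0.496, -0.0919, 0.1506]
tcp_rot: [-0.0, -0.063, 0.998, 0.0]
contact_force: [-0.1, 0.1, -0.2]
finger_gap: 0.0197
grip_force: 40.0
```

Run:
```python
from h import *
s=env.sense(); print(s["tool_pos"],s["tcp_rot"],s["contact_force"],s["finger_gap"])
b=snap("scene","pics/s3.png"); a=snap("top","pics/t3.png")
def crop(c,x,y): return cv2.resize(np.clip(c["pixels"][y:y+75,x:x+65,::-1].astype(int)*3//2,0,255).astype(np.uint8),None,fx=6,fy=6,interpolation=cv2.INTER_CUBIC)
cv2.imwrite("pics/cr4.png",np.hstack([crop(a,305,200),crop(b,190,140)]))
```

```text
[ 0.49597438 -0.09194888  0.15059003] [-2.75786499e-05 -6.28262897e-02  9.98024477e-01  2.37669949e-05] [-0.13038875  0.11087378 -0.16140373] 0.019680968945641208
```

View pics/cr4.png

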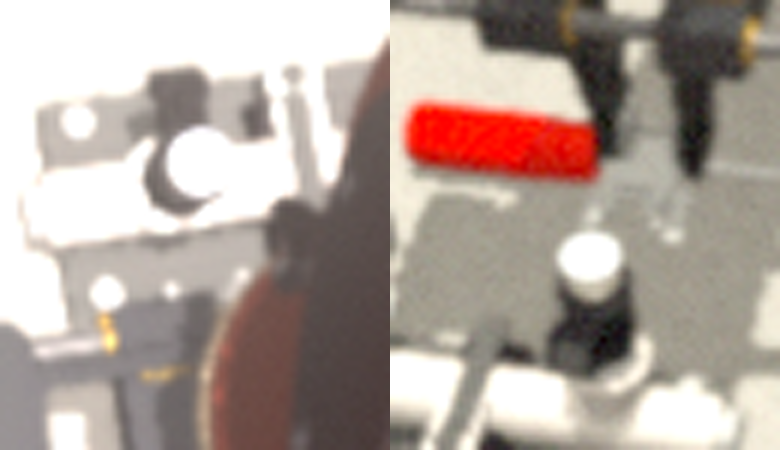

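The clip is held level between the fingers. Scene shows its prong tips at about (223.3,177) and (236.6,178.9); top shows the fork tips at about (333.3,247.9) and (344.6,245.4). I'll check these against the prediction and re-measure the cap at home height.

Run:
```python
from h import *
S=dict(np.load("pics/s3.npz"));T=dict(np.load("pics/t3.npz"))
p=np.array([.49597,-.09195]); ang=2*np.arcsin(.06283); X=np.array([np.cos(ang),np.sin(ang)]);Y=np.array([-X[1],X[0]])
print(np.degrees(ang))
def P(x,y,z): return np.r_[p+X*x/1e3+Y*y/1e3,.0803+z/1e3]
print("scene low tips",proj(S,[P(39,14.5,2.5),P(39,-14.5,2.5)]).round(1),"top tips",proj(T,[P(45,11,12.5),P(45,-11,12.5)]).round(1))
def loc(w): d=w[:2]-p; return (d@X*1e3,d@Y*1e3)
print("top mid",loc(onz(T,(338.95,246.65),.0928)),"expect 45,0; scene mid",loc(onz(S,(229.95,178),.0828)),"expect 39,0")
for n,c,(x,y,w,h) in(("T",T,(320,215,40,25)),("S",S,(210,170,30,25))):
    q=c["pixels"][y:y+h,x:x+w].astype(int); m=((q.min(2)>175)&(q[:,:,2]-q[:,:,0]>-6)).astype(np.uint8)
    k,l,st,ce=cv2.connectedComponentsWithStats(m); i=1+st[1:,4].argmax(); uv=ce[i]+[x,y]; W=onz(c,uv,.112); print(n,st[i,4],uv,W,"in tool mm",loc(W))
```

```text
7.204533079314658
scene low tips [[237.  178.9]
 [222.9 177.1]] top tips [[333.  246.9]
 [345.1 245.1]]
top mid (np.float64(43.936466623844616), np.float64(0.34812181077793425)) expect 45,0; scene mid (np.float64(39.01475165053748), np.float64(0.026858734122441053)) expect 39,0
T 88 [338.15909091 226.46590909] [ 0.57339846 -0.0829345   0.112     ] in tool mm (np.float64(77.94779838125234), np.float64(-0.7661202593447612))
S 44 [222.97727273 182.36363636] [ 0.57409276 -0.08362828  0.112     ] in tool mm (np.float64(78.54960170311703), np.float64(-1.5414961902204312))
```

move_arm --jaw '[-1,-1,-1,-1,-1]' --offset '[[0,-0.11,1.2],[0,-0.11,2.3],[0,-0.11,2.36],[0,-0.11,2.36],[0,-0.11,2.36]]' --twist '[[0,0,0],[0,0,0],[0,0,0],[0,0,0],[0,0,0]]'

```text
t: 10.22
tool_pos: [0.496, -0.0942, 0.1272]
tcp_rot: [0.0, -0.062, 0.998, -0.0]
contact_force: [0.1, -0.1, -1.5]
finger_gap: 0.0199
grip_force: 40.0
```

Run:
```python
from h import *
s=env.sense();print(s["tool_pos"],s["tcp_rot"],s["contact_force"])
```

```text
[ 0.49600646 -0.09424377  0.12717042] [ 2.24236806e-04 -6.17395898e-02  9.98092266e-01 -3.11219877e-05] [ 0.06300397 -0.13721117 -1.45321406]
```

move_arm --jaw '[-1,-1,-1,-1,-1]' --offset '[[-0.8,0.1,0],[-1.6,0.1,0],[-2.2,0.1,0],[-2.2,0.1,0],[-2.2,0.1,0]]' --twist '[[0,0,0],[0,0,0],[0,0,0],[0,0,0],[0,0,0]]'

```text
t: 10.85
tool_pos: [0.5173, -0.0906, 0.1268]
tcp_rot: [-0.0, -0.062, 0.998, -0.0]
contact_force: [-0.3, 0.3, -0.5]
finger_gap: 0.0198
grip_force: 40.0
```

```bash
cat > r.py <<'E'
from h import *
s=env.sense();p=s["tool_pos"];a=np.radians(7.15);X=np.array([np.cos(a),np.sin(a)]);Y=np.array([-X[1],X[0]])
d=np.array(p[:2])-[.57375,-.0833]; f=np.array(s["contact_force"][:2])
print("clip origin x",d@X*1e3+34,"y",d@Y*1e3,"z",(p[2]-.0703)*1e3,"F",f@X,f@Y,s["contact_force"][2],"rot",np.array(s["tcp_rot"]).round(4),s["moment"])
E
python3 r.py
```

```text
clip origin x -22.87950104603653 y -0.18093066263089214 z 56.494877021414865 F -0.2573991200736749 0.3744788621492363 -0.5013219439924539 rot [-2.000e-04 -6.170e-02  9.981e-01 -0.000e+00] [ 0.04116421  0.02789016 -0.02605639]
```

move_arm --jaw '[-1,-1,-1,-1,-1,-1]' --offset '[[-0.3,0,-0.02],[-0.6,0,-0.02],[-0.9,0,-0.02],[-1.2,0,-0.02],[-1.3,0,-0.02],[-1.3,0,-0.02]]' --twist '[[0,0,0],[0,0,0],[0,0,0],[0,0,0],[0,0,0],[0,0,0]]'

```text
t: 11.6
tool_pos: [0.5304, -0.0889, 0.1271]
tcp_rot: [-0.0, -0.062, 0.998, -0.0]
contact_force: [0.1, -0.4, -1.0]
finger_gap: 0.0197
grip_force: 40.0
```

```bash
python3 r.py
```

```text
clip origin x -9.669298447607908 y -0.1255028835452348 z 56.79873593456017 F 0.025115247684137913 -0.43746989462807284 -0.957505533148244 rot [-1.000e-04 -6.180e-02  9.981e-01 -0.000e+00] [ 0.09845903  0.01114309 -0.01040173]
```

move_arm --jaw '[-1,-1,-1,-1]' --offset '[[-0.1,0,0],[-0.2,0,0],[-0.3,0,0],[-0.3,0,0]]' --twist '[[0,0,0],[0,0,0],[0,0,0],[0,0,0]]'

```text
t: 12.1
tool_pos: [0.5326, -0.0884, 0.1267]
tcp_rot: [-0.001, -0.062, 0.998, 0.0]
contact_force: [-3.8, -0.1, -1.3]
finger_gap: 0.0196
grip_force: 40.0
```

move_arm --jaw '[-1,-1,-1]' --offset '[[-0.1,0,0],[-0.2,0,0],[-0.2,0,0]]' --twist '[[0,0,0],[0,0,0],[0,0,0]]'

```text
t: 12.48
tool_pos: [0.5336, -0.0883, 0.1263]
tcp_rot: [-0.002, -0.062, 0.998, 0.0]
contact_force: [-7.8, 0.8, -0.1]
finger_gap: 0.0201
grip_force: 40.0
```

```bash
python3 r.py
```

```text
clip origin x -6.476748629835441 y 0.024536809051786852 z 55.98714559978704 F -7.617990016043681 1.7747735117360037 -0.06131387388470155 rot [-2.100e-03 -6.170e-02  9.981e-01  3.000e-04] [0.18555411 1.91345057 0.05645294]
```

move_arm --jaw '[-1,-1,-1]' --offset '[[-0.1,0,-0.06],[-0.2,0,-0.06],[-0.2,0,-0.06]]' --twist '[[0,0,0],[0,0,0],[0,0,0]]'

```text
t: 12.85
tool_pos: [0.5366, -0.0879, 0.1272]
tcp_rot: [-0.001, -0.062, 0.998, 0.0]
contact_force: [-1.0, 0.9, -0.1]
finger_gap: 0.0196
grip_force: 40.0
```

```bash
python3 r.py
```

```text
clip origin x -3.4833214287118395 y 0.04151761443682567 z 56.86776074352437 F -0.8500656216541026 0.9799591169521136 -0.08343915528977727 rot [-9.000e-04 -6.180e-02  9.981e-01  1.000e-04] [0.36776289 0.33096738 0.03947623]
```

move_arm --jaw '[-1,-1,-1]' --offset '[[-0.1,0,-0.02],[-0.15,0,-0.02],[-0.15,0,-0.02]]' --twist '[[0,0,0],[0,0,0],[0,0,0]]'

```text
t: 13.22
tool_pos: [0.5392, -0.0875, 0.1279]
tcp_rot: [0.0, -0.062, 0.998, -0.0]
contact_force: [1.9, 1.7, -5.7]
finger_gap: 0.0195
grip_force: 40.0
```

```bash
python3 r.py
```

```text
clip origin x -0.7750148601998887 y 0.10337967463413741 z 57.5811358797001 F 2.0501422978532604 1.452810478125034 -5.689172541789696 rot [ 3.000e-04 -6.200e-02  9.981e-01 -0.000e+00] [ 0.44290021 -0.17992806  0.07578298]
```

move_arm --jaw '[-1,-1,-1]' --offset '[[0,0,0.06],[-0.05,0,0.07],[-0.1,0,0.07]]' --twist '[[0,0,0],[0,0,0],[0,0,0]]'

```text
t: 13.6
tool_pos: [0.5396, -0.0876, 0.1274]
tcp_rot: [-0.0, -0.062, 0.998, 0.0]
contact_force: [-3.9, 2.5, 0.3]
finger_gap: 0.0194
grip_force: 40.0
```

```bash
python3 r.py
```

```text
clip origin x -0.41160195694140356 y -0.057955401817163035 z 57.08358706005398 F -3.5620984906261572 2.925305004916355 0.3325329312247407 rot [-3.000e-04 -6.180e-02  9.981e-01  1.000e-04] [0.55762178 0.91593444 0.073573  ]
```

move_arm --jaw '[-1,-1,-1]' --offset '[[-0.05,0,0],[-0.05,0,0],[-0.05,0,0]]' --twist '[[0,0,0],[0,0,0],[0,0,0]]'

```text
t: 13.98
tool_pos: [0.5397, -0.0877, 0.1271]
tcp_rot: [-0.001, -0.062, 0.998, 0.0]
contact_force: [-5.0, 1.9, 2.0]
finger_gap: 0.02
grip_force: 40.0
```

```bash
python3 r.py
```

```text
clip origin x -0.3173839039829289 y -0.13950928309495667 z 56.841248476316444 F -4.709117304115808 2.4800857669073824 1.9882694434393149 rot [-7.000e-04 -6.170e-02  9.981e-01  1.000e-04] [0.57894052 1.1182547  0.10442945]
```

move_arm --jaw '[-1,-1,-1]' --offset '[[-0.05,0,-0.02],[-0.1,0,-0.02],[-0.1,0,-0.02]]' --twist '[[0,0,0],[0,0,0],[0,0,0]]'

```text
t: 14.35
tool_pos: [0.5399, -0.0877, 0.1271]
tcp_rot: [-0.002, -0.062, 0.998, 0.0]
contact_force: [-8.5, 1.8, 4.6]
finger_gap: 0.0195
grip_force: 40.0
```

```bash
python3 r.py
```

```text
clip origin x -0.10748201636413057 y -0.15510925889967475 z 56.75500596722849 F -8.194653121503261 2.8566690998675464 4.620309632978556 rot [-1.600e-03 -6.160e-02  9.981e-01  2.000e-04] [0.54440562 1.79257399 0.07389769]
```

The clip is at its stop (8 N, no further travel). Relax, release and withdraw.

move_arm --jaw '[-1,-0.3,-0.3,-0.3,-0.3,-0.3]' --offset '[[0.08,0,0],[0.08,0,0],[0.08,0,0],[0.08,0,0],[0.08,0,-2],[0.08,0,-5]]' --twist '[[0,0,0],[0,0,0],[0,0,0],[0,0,0],[0,0,0],[0,0,0]]'

```text
t: 15.1
tool_pos: [0.5402, -0.0877, 0.1774]
tcp_rot: [-0.001, -0.062, 0.998, -0.0]
contact_force: [0.9, 0.2, 0.9]
finger_gap: 0.03
grip_force: 0.0
```

move_arm --jaw '[-0.3,-0.3,-0.3,-0.3,-0.3,-0.3]' --offset '[[0,0,-6],[6,12,-10],[6,24,-10],[6,24,-10],[6,24,-10],[6,24,-10]]' --twist '[[0,0,0],[0,0,0],[0,0,0],[0,0,0],[0,0,0],[0,0,0]]'

```text
t: 15.85
tool_pos: [0.4502, 0.1477, 0.2781]
tcp_rot: [0.001, -0.066, 0.998, 0.001]
contact_force: [-0.5, -1.8, 0.1]
finger_gap: 0.0307
grip_force: 0.0
```

Run:
```python
from h import *
b=snap("scene","pics/s4.png"); a=snap("top","pics/t4.png")
def crop(c,x,y,w): return cv2.resize(c["pixels"][y:y+75,x:x+w,::-1],None,fx=5,fy=5,interpolation=cv2.INTER_CUBIC)
cv2.imwrite("pics/cr5.png",np.vstack([crop(a,305,190,150)[:300],crop(b,110,150,150)[:300]]))
s=env.sense();print(s["t"],s["contact_force"],s["tool_pos"])
```

```text
15.95 [-0.79626435 -0.60397582 -0.42405535] [0.45145604 0.14345431 0.2775656 ]
```

View pics/cr5.png

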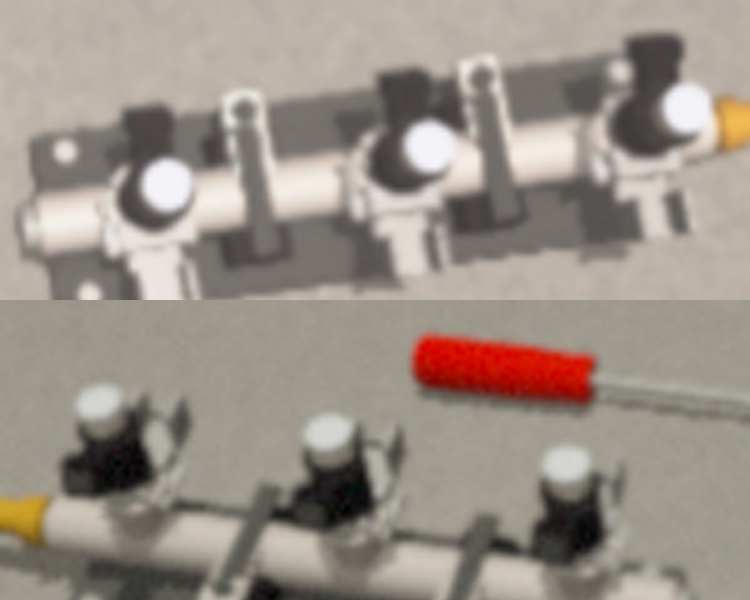

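Top and scene show the clip round the neck like its neighbours (tab below the injector at crop 155,270). I'll check the tab end numerically against the neighbours.

Run:
```python
from h import *
T=dict(np.load("pics/t4.npz"))
g=cv2.cvtColor(T["pixels"],cv2.COLOR_RGB2GRAY).astype(np.float32)
a=np.radians(7.15);X=np.array([np.cos(a),np.sin(a)]);Y=np.array([-X[1],X[0]])
xs=np.arange(-48,-20,.5)
for k in(0,1,2):
    o=np.array([.57375,-.0833])-Y*.095*k
    prof=[]
    for dy in(-3,0,3):
        uv=proj(T,[np.r_[o+X*x/1e3+Y*dy/1e3,.067] for x in xs]).astype(np.float32)
        prof.append(cv2.remap(g,uv[:,0].reshape(1,-1),uv[:,1].reshape(1,-1),cv2.INTER_LINEAR)[0])
    m=np.array(prof); print(k,[xs[np.abs(np.diff(p[:24])).argmax()] for p in m],m.mean(0)[:24:2].round())
    for n in "S":
        pass
```

```text
0 [np.float64(-42.5), np.float64(-42.0), np.float64(-42.0)] [177. 169. 158. 149. 147. 159. 178. 201. 215. 223. 227. 228.]
1 [np.float64(-41.0), np.float64(-43.0), np.float64(-42.5)] [185. 185. 184. 184. 185. 188. 196. 203. 208. 211. 212. 212.]
2 [np.float64(-40.0), np.float64(-42.0), np.float64(-41.5)] [180. 180. 180. 181. 182. 185. 189. 195. 199. 198. 198. 197.]
```

The tab end is at about -42 mm, the same as the neighbours, so the clip is seated.

```bash
python3 -c "
from bench import env
print(env.close_job())"
```

```text
the job is handed in; nothing more can be done
None
```

The injector is pressed home and the small clip is snapped on and seated level with its neighbours. I released it, left the other bench items untouched, and handed the job in at about 16 s; no verdict was returned.

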